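# Re-seat the turntable on its foot

### The arm

A 6-joint arm with a two-finger parallel gripper is mounted at the origin on the work surface; the furniture and walls round the work are solid. World frame = base frame: x ahead of the robot, y to its left, z up, the work surface at z = 0. Lengths are in mm, angles in degrees, forces in N, time in s.
With the tool pointing down it reaches from about 350 to 850 mm from the base axis. Payload 8.1 kg.
Tool frame: the origin (TCP) lies between the finger pads; the fingertips stand 22 mm ahead of it and the grasp point (between the pads) lies 3 mm ahead of it; z points along the fingers, y is the line along which they close (so a half turn about z gives the same grasp; the last joint's range is limited). The gripper opens to 85 mm and grips with 20 to 120 N. Pads are 22 mm wide; open, the fingers measure 114 mm over their backs; the gripper's body (76 mm by 85 mm) begins 54 mm behind the grasp point. The pads swing forward as they close: fully open they stand 13 mm farther back than shut.
Start: joints at [-68.033, 7.471, 85.268, -0, 87.261, -4.893], TCP at [271.109, -535.262, 253.292] pointing down, gripper open.
Joint ranges: [-169.43, 169.43], [-51.17, 129.36], [1.28, 143.12], [-76.62, 256.62], [0, 156.53], [-152.29, 152.29]. Speed limits (degrees/s): [136.94, 136.94, 159.86, 180, 180, 180].

### API

Orientations are given as [roll, pitch, yaw] about the fixed x, y, z axes, in that order (R = Rz(yaw) Ry(pitch) Rx(roll)).
In Python, from bench import r, vision gives the robot as it stands.
- The arm moves only by the tool step_arm, never from a script. Its argument "targets" is a list that holds one entry, the list of rows, each a list of 6 numbers: the shift along the world's x, y, z in mm, then the turn, a rotation vector about the world's x, y, z in rad. In form: [[[x, y, z, rx, ry, rz], ...]]. A call has 1 to 12 rows; each row is the pose to reach, as a shift and turn from the pose commanded when the call began; what a row does not reach only later rows make up. A row lasts 1/12 s, in which the tool goes at most 41.7 mm and 7.16 degrees, less where a joint would pass 70% of its speed; a pose out of reach is approached as far as the arm can. A call with a gripper value outside its range is refused whole. "fingers" is the gripper's target within -1 to 1 (shut at 1, half-way at 0, fully open at -1), set as the call begins (left out, the last holds). The fingers move at their own pace and stop on an object; "newtons" is the grip in N (left out, the last holds). Time passes only in rows, so rows that repeat a pose let the fingers close. It gives the time, the measured TCP pose, the force, the opening and the grip force at its end, in the units of the state.
- r.sense(): the state, without advancing time (a new reading comes with each control period).
- vision.snapshot(name): name is "scene" or "top" or "wrist"; returns a dict with "img" (400x640x3 uint8, blue, green, red), "mtx" (3x3 intrinsics, pixels), "eye" and "attitude" of the camera in the world. Camera axes: x right, y up, looking along -z (the intrinsics and any distortion apply to the point x, -y, -z); pixel columns grow to the right and rows downward; lengths in mm; the calibration is good to about 2 mm. A picture is of the moment at which its call begins. There is no depth.
- r.hand_in(): hands the job in; it is judged then, once.
The state is a dict: "time": time; "joint_pos": joint angles; "qd": joint speeds; "joint_efforts": joint torques, N m; "tool_pos": TCP position; "tcp_rot": TCP orientation; "ft_force": force on the tool from outside, world axes, zero at the start; "wrist_torque": the same for the moment, N m; "finger_gap": finger opening in mm; "grip_force": force on a finger pad.
Only numpy, scipy, OpenCV 4.12 (cv2) and the standard library are available. Lean on these libraries where they do the work, as an engineer would, in place of code of your own. Each camera call takes 0.05 s, during which the arm holds its last target. There are 200 camera calls.

### The job

The top of the wooden serving turntable has come off its pivot and stands loose on its foot. Without lifting it off the foot, slide it about on the foot, feeling for the hidden socket underneath, until its pivot drops in and the top lies level and fully down; then let go. Leave the things around it where they are.

Things in the scene. Friction and masses are not known exactly. Their poses are not given: they have to be found in the camera images.
- turntable: Loose wooden top of a serving turntable, 0.5 kg: a plate 230 mm across, 6 mm thick. A round pivot boss, 80 mm across, edges slightly rounded, stands out 10 mm below the plate. Origin: centre of the boss's foot, its lowest face; z up. At the start the boss stands on the foot's flat top, origin at z = 0.024; dropped into the socket, the origin is at z = 0.014.
- well (a point): Centre of the mouth of the upright round well in the middle of the turntable top: 66 mm inside, 80 mm outside (wall 7 mm), open upward, part of the top. The mouth is 50 mm above the boss's foot; the well's floor is 34 mm below the mouth. Fingertips put into the well can push the top about from inside.
- plate (a point): Centre of the plate's underside, 10 mm above the boss's foot. It hides the foot: a round dark wooden disc 180 mm across, 24 mm high, stuck to the worktop, position not reported, with a blind round socket 85 mm across, 11.5 mm deep in the centre of its top. At the start the socket's centre is 15 to 26 mm sideways from the boss's, direction unknown. Near the socket the top tips toward it.
- salt: salt shaker, 44 mm wide, 90 mm tall, beyond and to the left of the turntable, about 185 mm from the foot's centre; loose; origin at the centre of its underside.
- spice_jar: spice jar, glass with a green cap, 46 mm wide, 106 mm tall, to the left of the turntable on the robot's side, about 210 mm from the foot's centre; loose; origin at the centre of its underside.
- pepper: pepper mill, wooden, 58 mm wide, 170 mm tall, to the right; loose; origin at the centre of its underside.
- bowl: bowl, dark, 142 mm wide, 66 mm tall, far right; loose; origin at the centre of its underside.
- tumbler: tumbler, clear glass, 71 mm wide, 88 mm tall, left; loose; origin at the centre of its underside.
Things that resemble listed ones, but are neither listed nor needed, are in the scene too. Leave any white look-alike of the turntable alone.

How it is judged (in metres and radians):
At the end, for the whole second after the job is handed in: The turntable's pivot boss is in the socket: its origin is at a height of 11 to 17 mm (14 when fully down), the top is level within 0.03 rad and at rest (height (world z) of turntable between 0.011 and 0.017 m and angle between turntable's own z axis and vertical below 0.03 rad and linear speed of turntable below 0.02 m/s and angular speed of turntable below 0.2 rad/s); the robot touches nothing.
It fails at once if the turntable top is lifted: its origin rises above z = 0.036, 12 mm above where it stood (mere tipping on the foot stays below this) (height (world z) of turntable above 0.036 m).
It fails at once if a thing standing around (salt shaker, spice jar, pepper mill, bowl, tumbler) is knocked: shifted more than 3 cm or tipped over (distance of any of salt, spice_jar, pepper, bowl, tumbler from where it was at the start of the episode above 0.03 m or angle between any of salt, spice_jar, pepper, bowl, tumbler's own z axis and vertical above 0.5 rad).
It also fails if it takes over 64 s, if anything falls off the work surface, if the arm or the gripper's body presses on something with over 40 N, if the wrist force passes 120 N, or if a joint passes its speed limit or range.

## Working session

There is one attempt and no reset: what is moved stays moved. The work goes in short steps, Python scripts to look and compute and a tool call to move; the robot and the scene stay as the last step left them, time stands still between calls to the robot, and variables do not carry over. Pictures are saved under pics/ and viewed, at most 10 in all, crops included, and the job is handed in when it is done.

Besides the shell and the picture viewer there is one more tool, called as name(argument=value, ...), one argument or row to a line, values as JSON. step_arm: Moves the arm, as the interface text tells. Its arguments: {"type":"object","properties":{"targets":{"type":"array"},"fingers":{"type":"number"},"newtons":{"type":"number"}},"required":["targets"]}

```bash
mkdir -p pics; ls; cat > h.py <<'E'
import numpy as np,cv2
from bench import r,vision
def snap(n,f):
    s=vision.snapshot(n); cv2.imwrite('pics/'+f,s['img']); return s
def ray(s,u,v,z):
    d=np.linalg.inv(np.array(s['mtx']))@[u,v,1]; d=d*[1,-1,-1]
    A=np.array(s['attitude'],float)
    if A.shape!=(3,3):
        from scipy.spatial.transform import Rotation as R
        A=R.from_euler('xyz',A,degrees=True).as_matrix()
    d=A@d; e=np.array(s['eye'],float); return e+d*(z-e[2])/d[2]
E
python3 - <<'E'
from h import *
a=snap('top','top.png');b=snap('scene','scene.png')
for s in(a,b):print({k:s[k] for k in s if k!='img'})
print(r.sense())
E
```

```text
pics
{'mtx': array([[466.24497128,   0.        , 311.47836638],
       [  0.        , 466.24497128, 199.18824453],
       [  0.        ,   0.        ,   1.        ]]), 'eye': array([ 326.63998905,  -30.84073088, 1463.56349462]), 'attitude': array([  9.5368565 ,   0.15989582, -91.10906098])}
{'mtx': array([[404.14802011,   0.        , 319.68222968],
       [  0.        , 404.14802011, 198.42301929],
       [  0.        ,   0.        ,   1.        ]]), 'eye': array([-341.05108501,  693.5775729 ,  725.49802144]), 'attitude': array([  60.38578199,   -1.07657431, -128.6863615 ])}
{'time': 0.1, 'joint_pos': array([-6.80329309e+01,  7.51140612e+00,  8.53229798e+01,  1.83583012e-03,
        8.72609869e+01, -4.89206257e+00]), 'qd': array([-0.05870303, -0.09694622, -0.18993375,  0.05020723,  0.01563594,
       -0.05319167]), 'joint_efforts': array([ 1.21419202e-03, -5.70955074e+01, -5.01940405e+01, -1.71424463e-04,
        8.25043389e-03,  6.02584282e-05]), 'tool_pos': array([ 270.94827164, -534.83103495,  252.34335113]), 'tcp_rot': array([-1.79905131e+02, -9.96018938e-03,  2.68590342e+01]), 'ft_force': array([-0.58837367, -0.13297051, -0.66091306]), 'wrist_torque': array([ 0.06766863, -0.00776092, -0.0163694 ]), 'grip_force': 0.0, 'finger_gap': 85.49599461518959}
```

View pics/top.png

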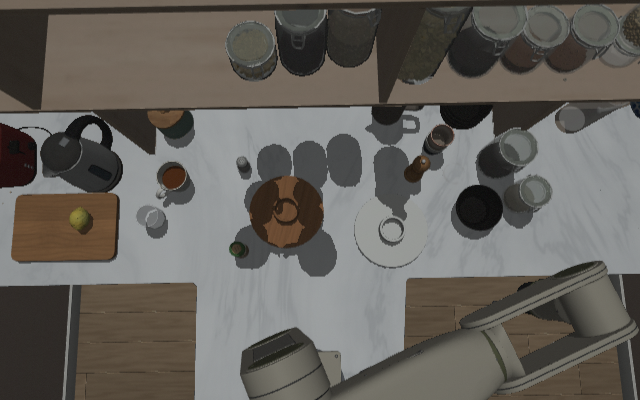

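View pics/scene.png

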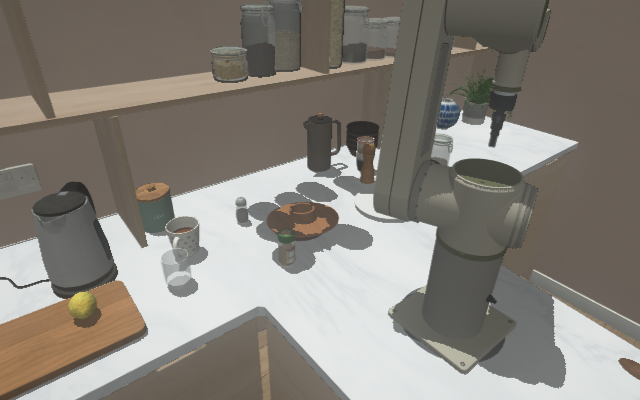

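Top view: the wooden turntable is at about (286,211) and the white look-alike at (391,231). The wooden one fits the description. I'll confirm it in a crop and measure.

```bash
python3 - <<'E'
from h import *
s=vision.snapshot('top'); im=s['img']
hsv=cv2.cvtColor(im,cv2.COLOR_BGR2HSV)
m=cv2.inRange(hsv,(3,80,30),(20,255,255)); m[:165]=0;m[255:]=0;m[:,:245]=0;m[:,330:]=0
c=max(cv2.findContours(m,0,2)[0],key=cv2.contourArea)
el=cv2.fitEllipse(cv2.convexHull(c)); print(el, ray(s,*el[0],40))
for n,p,z in[('well',(286.5,209),74),('salt',(243,163),80),('jar',(238,249),100),('mill',(424,160),165)]:print(n,ray(s,*p,z))
cr=cv2.resize(im[150:270,220:340],None,fx=5,fy=5,interpolation=2);cv2.imwrite('pics/crop.png',cr)
E
```

```text
((285.97845458984375, 211.50514221191406), (71.19767761230469, 73.72193908691406), 80.24302673339844) [528.899695    47.84460026  40.        ]
well [531.6551044   44.31609356  74.        ]
salt [675.16055508 175.17986955  80.        ]
jar [412.81537181 185.49428856 100.        ]
mill [ 652.18192065 -355.69165109  165.        ]
```

View pics/crop.png

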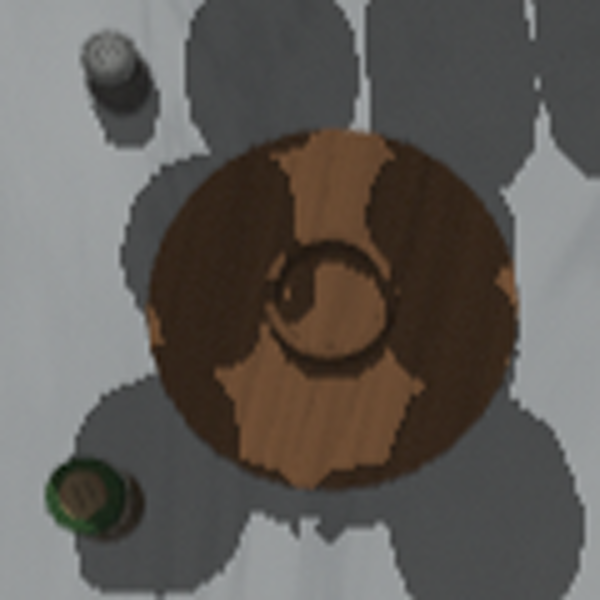

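Crop: the brown disc is centred at about (332,305) in the crop, with its open well at (332,300). The salt is above left and the green-capped jar below left. This is the loose wooden top, not the white one. The salt and jar distances suggest the foot's centre lies toward +x, −y of the boss. Moving in.

step_arm(
  targets=[
    [[30,68,0,0,0,-0.05],[60,136,0,0,0,-0.1],[86,194,0,0,0,-0.15],[107,242,0,0,0,-0.2],[129,290,0,0,0,-0.25],[150,338,0,0,0,-0.3],[172,386,0,0,0,-0.35],[193,434,0,0,0,-0.4],[215,484,0,0,0,-0.45],[236,532,0,0,0,-0.469],[258,581,0,0,0,-0.469],[258,581,0,0,0,-0.469]],
  ],
  fingers=0.62,
  newtons=20,
)

```text
time: 1.15
tool_pos: [474.3, -76.2, 253.3]
tcp_rot: [180.0, -0.0, -0.0]
ft_force: [0.5, -1.1, 1.0]
finger_gap: 16.6
grip_force: 0.0
```

step_arm(
  targets=[
    [[0,0,-30,0,0,0],[0,0,-60,0,0,0],[0,0,-80,0,0,0],[0,0,-80,0,0,0]],
  ],
)

```text
time: 1.48
tool_pos: [470.8, -76.9, 167.9]
tcp_rot: [-179.9, 0.5, 0.1]
ft_force: [-1.4, -0.6, -0.7]
finger_gap: 16.2
grip_force: 0.0
```

```bash
python3 - <<'E'
from h import *
s=snap('wrist','w1.png');q=r.sense()
print({k:s[k] for k in s if k!='img'},q['time'],q['tool_pos'],q['tcp_rot'],q['finger_gap'],q['ft_force'])
E
```

```text
{'mtx': array([[334.05817667,   0.        , 326.48454537],
       [  0.        , 334.05817667, 197.59429845],
       [  0.        ,   0.        ,   1.        ]]), 'eye': array([549.34551247, -76.67303602, 287.48471571]), 'attitude': array([-18.19921384,   0.13506242, -89.91073141])} 1.5333 [472.04846967 -77.49131017 170.69529867] [-1.79910420e+02  3.19252799e-01  1.52386358e-02] 16.475565975388495 [0.60120708 0.70525559 0.89452142]
```

View pics/w1.png

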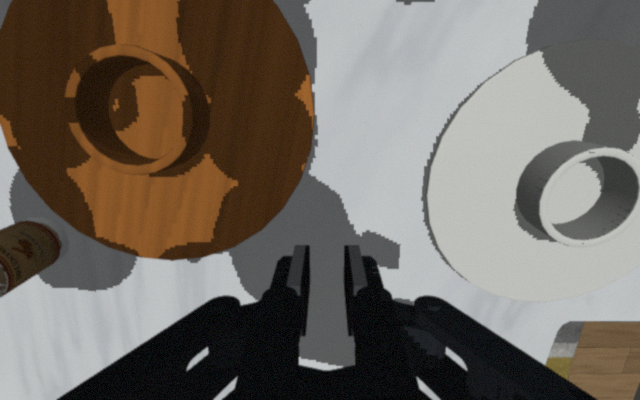

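Wrist view: the well mouth ring is centred at about (130,108). The arm stopped short of its target.

```bash
python3 - <<'E'
from h import *
s=vision.snapshot('wrist')
for p in[(130,108),(67,108),(192,108),(130,43),(130,175)]:print(ray(s,*p,74))
print(r.sense()['tool_pos'])
E
```

```text
[538.63945311  46.31778563  74.        ]
[538.60034426  85.88639677  74.        ]
[538.677919     7.39970032  74.        ]
[575.91174453  39.55936508  74.        ]
[495.37932315  54.16195458  74.        ]
[473.43693912 -78.13853876 172.94656378]
```

step_arm(
  targets=[
    [[15,31,0,0,0,0],[30,62,0,0,0,0],[45,93,0,0,0,0],[60,124,0,0,0,0],[60,124,-30,0,0,0],[60,124,-55,0,0,0],[60,124,-55,0,0,0],[60,124,-55,0,0,0]],
  ],
)

```text
time: 2.25
tool_pos: [533.9, 45.5, 118.9]
tcp_rot: [180.0, 0.1, -0.0]
ft_force: [0.4, -0.1, -0.1]
finger_gap: 16.2
grip_force: 0.0
```

```bash
python3 - <<'E'
from h import *
s=snap('wrist','w2.png');q=r.sense()
print(q['time'],q['tool_pos'],q['tcp_rot'],q['finger_gap'],q['ft_force'])
E
```

```text
2.3 [534.92592932  45.26167973 120.27974234] [ 1.79996469e+02 -8.70189279e-02 -5.31197645e-02] 16.26015986364951 [-0.17685901 -0.35697079 -0.18591228]
```

View pics/w2.png

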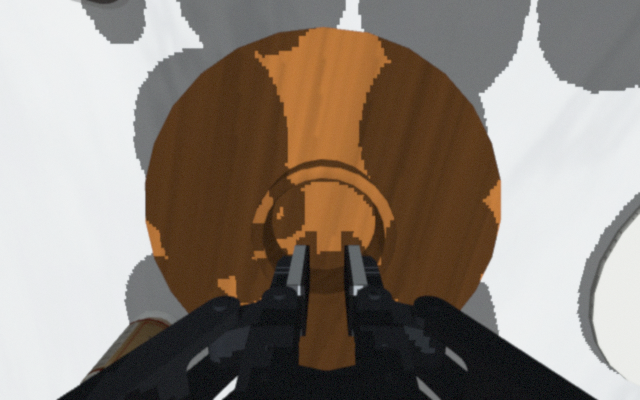

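```bash
python3 - <<'E'
from h import *
s=vision.snapshot('wrist')
for p in[(324,160),(255,220),(395,220),(324,178),(324,28),(146,190),(500,190)]:print(p,ray(s,*p,40 if p[1] in(28,190) else 74).round(1))
E
```

```text
(324, 160) [579.2  46.8  74. ]
(255, 220) [546.7  83.8  74. ]
(395, 220) [546.7   9.   74. ]
(324, 178) [569.8  46.9  74. ]
(324, 28) [645.   46.9  40. ]
(146, 190) [553.5 158.5  40. ]
(500, 190) [553.4 -63.   40. ]
```

Wrist view: the well ring is centred at about (324,225), and the fingers at about (327,265) are directly over it. Mouth centre is about (536,46). Descending.

step_arm(
  targets=[
    [[1,1,-15,0,0,0],[1,1,-30,0,0,0],[1,1,-40,0,0,0],[1,1,-50,0,0,0],[1,1,-50,0,0,0],[1,1,-50,0,0,0]],
  ],
)

```text
time: 2.85
tool_pos: [535.1, 46.5, 68.6]
tcp_rot: [180.0, 0.0, -0.0]
ft_force: [0.0, 0.2, 0.9]
finger_gap: 16.3
grip_force: 0.0
```

step_arm(
  targets=[
    [[0,0,0,0,0,0],[0,0,0,0,0,0],[0,0,0,0,0,0],[0,0,0,0,0,0]],
  ],
  fingers=0.34,
)

```text
time: 3.18
tool_pos: [535.5, 46.7, 68.9]
tcp_rot: [-180.0, -0.1, -0.0]
ft_force: [-0.0, -0.8, -0.5]
finger_gap: 28.3
grip_force: 0.0
```

step_arm(
  targets=[
    [[1,-0.5,0,0,0,0],[2,-1,0,0,0,0],[3,-1.5,0,0,0,0],[4,-2,0,0,0,0],[5,-2.5,0,0,0,0],[6,-3,0,0,0,0],[6,-3,0,0,0,0]],
  ],
)

```text
time: 3.77
tool_pos: [541.0, 43.8, 68.2]
tcp_rot: [-180.0, 0.0, -0.0]
ft_force: [-0.8, 0.5, 0.8]
finger_gap: 28.1
grip_force: 0.7
```

step_arm(
  targets=[
    [[1,-0.5,0,0,0,0],[2,-1,0,0,0,0],[3,-1.5,0,0,0,0],[4,-2,0,0,0,0],[5,-2.5,0,0,0,0],[6,-3,0,0,0,0],[6,-3,0,0,0,0]],
  ],
)

```text
time: 4.35
tool_pos: [547.2, 40.6, 68.2]
tcp_rot: [180.0, -0.0, -0.0]
ft_force: [-0.5, 1.0, -1.9]
finger_gap: 28.6
grip_force: 0.9
```

```bash
python3 - <<'E'
from h import *
s=snap('wrist','w3.png');q=r.sense()
print(q['time'],q['tool_pos'],q['ft_force'],q['wrist_torque'])
t=vision.snapshot('top');cr=cv2.resize(t['img'][150:270,220:340],None,fx=3.33,fy=3.33,interpolation=2)
cv2.imwrite('pics/c3.png',np.hstack([s['img'][:,:400],cr[:400]]) if cr.shape[0]>=400 else np.hstack([s['img'][:cr.shape[0],100:500],cr]))
E
```

```text
4.4 [547.25690545  40.59759628  68.24302942] [ 0.15619007  1.88550878 -0.72665255] [0.32329709 0.03369378 0.00983381]
```

View pics/c3.png

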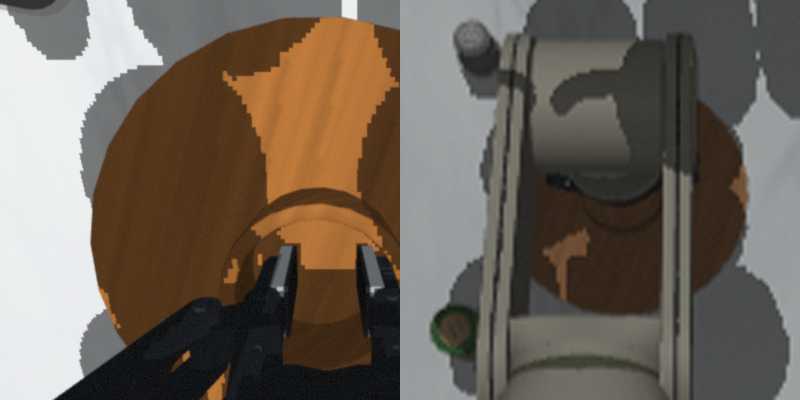

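Left (wrist): the plate's far edge is at row 18 and the fingers are well inside the ring. Right (top crop): the arm hides most of the top. Next I'll track the plate by its outline in the wrist view.

```bash
cat >> h.py <<'E'
def plate(f=None,z=37.):
    s=vision.snapshot('wrist'); im=s['img']
    if f: cv2.imwrite('pics/'+f,im)
    hsv=cv2.cvtColor(im,cv2.COLOR_BGR2HSV)
    m=cv2.inRange(hsv,(3,100,30),(22,255,255)); m[300:]=0
    c=max(cv2.findContours(m,0,1)[0],key=cv2.contourArea)
    hl=cv2.convexHull(c)[:,0].astype(float)
    # dense contour points lying near the hull, off image border and away from the gripper
    P=c[:,0]; P=np.array([p for p in P if cv2.pointPolygonTest(cv2.convexHull(c),(float(p[0]),float(p[1])),True)<2 and 3<p[0]<636 and 3<p[1]<270])
    W=np.array([ray(s,*p,z) for p in P])[:,:2]
    # circle fit, linear least squares
    A=np.c_[2*W,np.ones(len(W))]; x=np.linalg.lstsq(A,(W**2).sum(1),rcond=None)[0]
    R=np.sqrt(x[2]+x[0]**2+x[1]**2); q=r.sense()
    res=np.hypot(*(W-x[:2]).T)-R
    el=cv2.fitEllipse(W.astype(np.float32))
    print('t',q['time'],'tcp',q['tool_pos'].round(1),'F',q['ft_force'].round(1),'plate',x[:2].round(1),'R',R.round(1),'n',len(W),'rms',res.std().round(2),'ell',np.round(el[0],1),np.round(el[1],1),round(el[2]))
E
python3 -c "
from h import *
plate(z=40)"
```

```text
t 4.5 tcp [547.2  40.6  68.3] F [-0.2  1.2 -1.4] plate [541.6  44.8] R 110.6 n 707 rms 0.45 ell [535.7  44.8] [223.5 233.7] 90
```

step_arm(
  targets=[
    [[1,-0.5,0,0,0,0],[2,-1,0,0,0,0],[3,-1.5,0,0,0,0],[4,-2,0,0,0,0],[5,-2.5,0,0,0,0],[5,-2.5,0,0,0,0]],
  ],
)

```text
time: 5.0
tool_pos: [552.5, 38.1, 68.5]
tcp_rot: [180.0, -0.0, -0.0]
ft_force: [-0.7, 3.1, -1.1]
finger_gap: 28.1
grip_force: 1.2
```

```bash
python3 -c "
from h import *
plate(z=40)"
```

```text
t 5.05 tcp [552.4  38.2  68.5] F [ 0.9  2.  -0.4] plate [551.3  43.6] R 110.1 n 730 rms 0.46 ell [546.1  43.8] [221.9 231.2] 88
```

step_arm(
  targets=[
    [[1,-0.5,0,0,0,0],[2,-1,0,0,0,0],[3,-1.5,0,0,0,0],[4,-2,0,0,0,0],[5,-2.5,0,0,0,0],[5,-2.5,0,0,0,0]],
  ],
)

```text
time: 5.55
tool_pos: [555.8, 37.2, 68.0]
tcp_rot: [-179.9, 0.2, -0.0]
ft_force: [-7.1, 10.6, 4.0]
finger_gap: 27.7
grip_force: 5.9
```

```bash
python3 -c "
from h import *
plate(z=40)"
```

```text
t 5.6 tcp [555.8  37.2  68. ] F [-7.4 10.6  3.6] plate [557.7  43.8] R 106.3 n 718 rms 0.29 ell [557.1  44. ] [212.5 214.2] 68
```

The force jumped to 13 N and the outline became rounder and smaller, so it may be dropping in. I'll relax the push and look.

step_arm(
  targets=[
    [[-1,1,0,0,0,0],[-2,2,0,0,0,0],[-3,4,0,0,0,0],[-3,4,0,0,0,0],[-3,4,0,0,0,0]],
  ],
)

```text
time: 6.02
tool_pos: [554.5, 39.3, 68.6]
tcp_rot: [180.0, -0.1, -0.0]
ft_force: [-0.9, -0.1, 0.7]
finger_gap: 28.2
grip_force: 0.0
```

```bash
python3 -c "
from h import *
plate('w4.png',z=40);plate(z=30)"
```

```text
t 6.0667 tcp [554.5  39.3  68.6] F [ 0.2 -0.7 -0.5] plate [558.1  43.4] R 105.5 n 721 rms 0.25 ell [557.8  43.3] [211.  211.7] 106
t 6.1167 tcp [554.4  39.3  68.6] F [0.1 0.5 0.1] plate [553.2  43.6] R 112.6 n 722 rms 0.27 ell [552.8  43.6] [225.1 225.9] 107
```

View pics/w4.png

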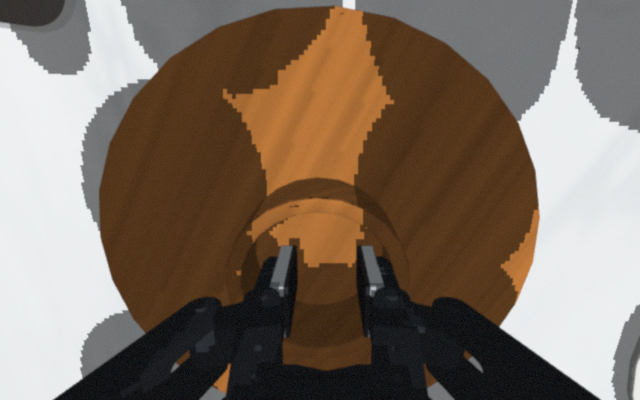

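Wrist view: the plate outline (columns 100–538, top row 8) is now nearly a perfect circle and smaller, so it looks level and dropped. I'll confirm by feeling for the well floor: contact at TCP z of about 50–52 means seated, about 60–62 means not.

step_arm(
  targets=[
    [[0,3,-2,0,0,0],[0,3,-4,0,0,0],[0,3,-6,0,0,0],[0,3,-8,0,0,0],[0,3,-10,0,0,0],[0,3,-12,0,0,0],[0,3,-12,0,0,0]],
  ],
)

```text
time: 6.7
tool_pos: [553.7, 42.7, 55.7]
tcp_rot: [180.0, 0.1, -0.0]
ft_force: [-0.4, 0.1, -0.6]
finger_gap: 28.2
grip_force: 0.0
```

step_arm(
  targets=[
    [[0,0,-1,0,0,0],[0,0,-2,0,0,0],[0,0,-3,0,0,0],[0,0,-4,0,0,0],[0,0,-5,0,0,0],[0,0,-5,0,0,0]],
  ],
)

```text
time: 7.2
tool_pos: [554.2, 42.7, 51.8]
tcp_rot: [180.0, -0.0, -0.0]
ft_force: [-3.6, -0.6, 5.0]
finger_gap: 28.0
grip_force: 2.5
```

The floor was felt at TCP z ≈ 52, so the top is fully down. Withdrawing.

step_arm(
  targets=[
    [[0,0,3,0,0,0],[0,0,6,0,0,0],[0,0,8,0,0,0],[0,0,8,0,0,0],[0,0,8,0,0,0]],
  ],
  fingers=0.62,
)

```text
time: 7.62
tool_pos: [554.3, 42.7, 59.6]
tcp_rot: [-180.0, -0.0, -0.0]
ft_force: [-1.0, -0.4, 0.2]
finger_gap: 16.5
grip_force: 0.0
```

step_arm(
  targets=[
    [[0,0,10,0,0,0],[0,0,20,0,0,0],[0,0,35,0,0,0],[0,0,55,0,0,0],[0,0,80,0,0,0],[0,0,110,0,0,0],[0,0,140,0,0,0],[0,0,140,0,0,0],[0,0,140,0,0,0]],
  ],
)

```text
time: 8.37
tool_pos: [556.0, 42.7, 203.3]
tcp_rot: [180.0, -0.4, -0.0]
ft_force: [-0.1, 0.5, -1.2]
finger_gap: 16.1
grip_force: 0.0
```

```bash
python3 -c "
from h import *
plate('w5.png',z=30);a=snap('scene','s5.png')
i=cv2.imread('pics/w5.png');cv2.imwrite('pics/b5.png',np.hstack([i[:,100:500],a['img'][100:300,150:350].repeat(2,0).repeat(2,1)]))"
```

```text
t 8.4167 tcp [554.7  42.7 201. ] F [-0.1 -0.2 -0.5] plate [553.1  43.7] R 112.6 n 552 rms 0.39 ell [552.9  43.7] [224.9 225.7] 95
```

View pics/b5.png

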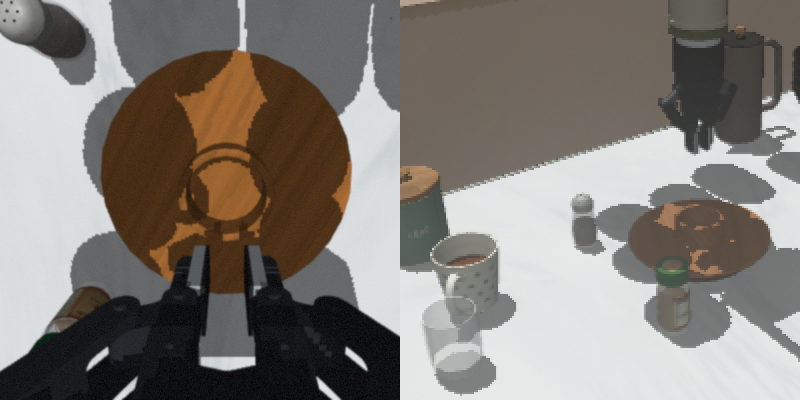

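The top is level at the expected height (left view, disc centred at about (226,172)). The salt, jar and tumbler are still in place (right view), and the gripper is clear. Handing in.

```bash
python3 -c "
from h import *
print(r.hand_in())"
```

```text
the job is handed in; nothing more can be done
None
```

The turntable top dropped into its socket and lies level and fully down, the gripper is clear, and the job is handed in; the hand-in gave no verdict, and I did not check the pepper mill or bowl again at the end, though the arm recorded no contact away from the turntable.

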